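Index the drilling stage to its next hole

TASK

Two rotary index stages stand on the bench. On the one that carries the rectangular wooden block, pull the spring plunger up by its knob, turn the stage anticlockwise (seen from above) to the very next hole, and let the plunger drop fully home so that the stage is locked again. Leave the other stage, with the round wooden disc, locked as it is.

Things in the scene. Friction and masses are not known exactly. Their poses are not given: they have to be found in the camera images.
- block_base: Fixed base of the stage to turn: square aluminium plate 180 x 180 x 26 mm with 8 holes 45 degrees apart on a circle of 70 mm radius. Origin: centre of its underside, on the turning axis; z up. On it turns a steel disc of 48 mm radius (top 42 mm up) carrying a rectangular wooden block 50 x 110 x 35 mm (top 77 mm up, its nut 88 mm). The knob starts on the side toward the robot, within 45 degrees.
- block_knob (a point): Centre of the black pull knob of that stage's spring plunger: upright cylinder 30 mm across, 26 mm high, its centre 77 mm above the bench when the pin is home, 70 mm from the turning axis, over a barrel 25 mm across (top 60 mm up) on an arm of the stage (arm top 42 mm up). It goes round with the stage: moving it along its circle turns the stage once the pin is out.
- block_stage (a joint): Angle of the stage with the rectangular block, rad: 0 in the starting hole, growing anticlockwise seen from above; the next hole anticlockwise is at 0.785. It turns easily (0.04 N m) once the pin is out, and stays where it is left.
- block_plunger (a joint): Lift of its plunger, m: 0 = home in a hole, 0.026 = upper stop. A spring pulls it down (7 N home, 10 N at 0.02). The pin, 12 mm thick with a round nose, clears the plate from 0.018 up and rests there between holes. Hole mouths are 28 mm wide, tapering to 15 mm: a pin let down within about 10 mm of a hole's centre slides home and centres the stage.
- round_plunger (a joint): Lift of the plunger of the other stage, m: 0 = home, where it must stay. That stage is alike but carries a round wooden disc 76 mm across; it stands 34 to 49 cm away on the other side, left or right of the robot's centre line (the two may have swapped).

How it is judged:
By the outcome, as a careful person would: the job done as asked, in the order asked, and still so for the second after the job is handed in, with the robot touching nothing.
It also fails if it takes over 32 s, if anything falls off the work surface, if the arm or the gripper's body presses on something with over 40 N, if the wrist force passes 120 N, or if a joint passes its speed limit or range.

ROBOT

A 6-joint arm with a two-finger parallel gripper is mounted at the origin on a cart in front of the work surface, level with it; the furniture and walls round the work are solid. World frame = base frame: x ahead of the robot, y to its left, z up, the work surface at z = 0. Lengths are in mm, angles in degrees, forces in N, time in s.
With the tool pointing down it reaches from about 300 to 850 mm from the base axis. Payload 4.2 kg.
Tool frame: the origin (TCP) lies between the finger pads; the fingertips stand 14 mm ahead of it and the grasp point (between the pads) lies 5 mm behind it (env.finger_overhang is the distance from the TCP to the fingertips, in mm); z points along the fingers, y is the line along which they close (so a half turn about z gives the same grasp; the last joint's range is limited). The gripper opens to 91 mm and grips with 3 to 60 N. Pads are 32 mm wide; open, the fingers measure 118 mm over their backs; the gripper's body (76 mm by 178 mm) begins 60 mm behind the grasp point.
Start: joints at [62.223, 18.312, 89.639, -0, 72.044, -1.146], TCP at [257.745, 514.013, 227.976] pointing down, gripper open.
Joint ranges: [-177.97, 177.97], [-48.28, 115.42], [12.27, 149.76], [-77.06, 257.06], [2.81, 150.46], [-146.56, 146.56]. Speed limits (degrees/s): [147.25, 147.25, 180, 180, 180, 180].

INTERFACE

Orientations are given as [roll, pitch, yaw] about the fixed x, y, z axes, in that order (R = Rz(yaw) Ry(pitch) Rx(roll)).
In Python, from workcell import status, cams, env, finder gives the robot as it stands.
- The arm moves only by the tool apply_moves, never from a script. Its argument "increments" is a list of rows, each a list of 7 numbers: the opening, from -1 (shut) to 1 (fully open), then the shift along the world's x, y, z in m, then the turn, a rotation vector about the world's x, y, z in degrees. In form: [[gripper, x, y, z, ax, ay, az], ...]. A call has 1 to 5 rows; each row shifts and turns the commanded pose from where the row before left it; what a row does not reach is not made up. A row lasts 1/12 s, in which the tool goes at most 41.7 mm and 7.16 degrees, less where a joint would pass 70% of its speed; a pose out of reach is approached as far as the arm can. A call with a gripper value outside its range is refused whole. The fingers move at their own pace and stop on an object; "newtons" is the grip in N (left out, the last holds). Time passes only in rows, so rows that do not move let the fingers close. It gives the time, the measured TCP pose, the force, the opening and the grip force at its end, in the units of the state.
- status.state(): the state, without advancing time (a new reading comes with each control period).
- cams.grab_frame(name): name is "side" or "top" or "wrist"; returns a dict with "color" (384x512x3 uint8, red, green, blue), "intrinsics" (3x3 intrinsics, pixels), "R" (3x3) and "t" (3): a world point X has camera coordinates R X + t. Camera axes: x right, y down, z forward; pixel columns grow to the right and rows downward; lengths in mm; the calibration is good to about 2 mm. The wrist camera is an equidistant fisheye: a pixel r from the principal point sees the ray r / f radians off the axis. A picture is of the moment at which its call begins. There is no depth.
- env.job_done(): hands the job in; it is judged then, once.
Trained networks look in the newest picture that a camera, given by its name, has taken for a name from the list of things; names that differ only in an ending like _2 or _b are one class to them, and where a whole thing is asked for, a point or a joint stands for the part that bears it (a point fixed in the world has none). Each returns a list of dicts, best first, with "score" (0 to 1); they miss things now and then, are a little off and sometimes report something else, mostly with a low value. They report only what shows in the picture. A call takes as long as a camera call.
- finder.boxes_of(query, camera): "rect" ([left, top, width, height] in pixels, round what is visible of it).
- finder.trace(query, camera): "pixels" (384x512 bool, what is visible of it) and "rect" ([left, top, width, height] in pixels, round what is visible of it).
The state is a dict: "time_s": time; "qpos": joint angles; "qvel": joint speeds; "effort": joint torques, N m; "ee_pos": TCP position; "ee_rot": TCP orientation; "force": force on the tool from outside, world axes, zero at the start; "torque": the same for the moment, N m; "gripper_width": finger opening in mm; "gripper_force": force on a finger pad.
Only numpy, scipy, OpenCV 4.12 (cv2) and the standard library are available. Lean on these libraries where they do the work, as an engineer would, in place of code of your own. Each camera call takes 0.05 s, during which the arm holds its last target. There are 200 camera calls.

## Working session

There is one attempt and no reset: what is moved stays moved. The work goes in short steps, Python scripts to look and compute and a tool call to move; the robot and the scene stay as the last step left them, time stands still between calls to the robot, and variables do not carry over. Pictures are saved under pics/ and viewed, at most 10 in all, crops included, and the job is handed in when it is done.

Besides the shell and the picture viewer there is one more tool, called after ">>>" by a JSON object that holds its "fn" and its "kwargs", one argument or row to a line. apply_moves: Moves the arm, as the interface text tells. Its arguments: {"type":"object","properties":{"increments":{"type":"array","items":{"type":"array","items":{"type":"number"}}},"newtons":{"type":"number"}},"required":["increments"]}

```bash
mkdir -p pics
python3 - <<'E'
from workcell import status,cams,env,finder
import cv2,numpy as np
s=status.state();print({k:np.round(v,2).tolist() for k,v in s.items()})
ims=[]
for c in ("top","side"):
    f=cams.grab_frame(c);im=f["color"][:,:,::-1].copy()
    print(c,np.round(f["intrinsics"],1).tolist(),np.round(f["R"],3).tolist(),np.round(f["t"],1).tolist())
    for q in ("block_base","block_knob","block_stage"):
        for d in finder.boxes_of(q,c)[:3]: print(c,q,np.round(d["rect"],1),round(d["score"],2))
    cv2.imwrite(f"pics/{c}1.png",im)
E
```

```text
{'time_s': 0.0, 'qpos': [62.22, 18.35, 89.71, -0.0, 72.04, -1.15], 'qvel': [-0.02, -0.08, -0.06, -0.05, -0.01, -0.09], 'effort': [0.0, -41.25, -23.2, 0.07, 0.05, -0.0], 'ee_pos': [257.53, 513.58, 227.13], 'ee_rot': [-179.9, -0.0, 153.37], 'force': [0.25, -0.46, -0.63], 'torque': [0.02, -0.04, -0.02], 'gripper_force': 0.0, 'gripper_width': 91.24}
top [[429.1, 0.0, 259.9], [0.0, 429.1, 190.5], [0.0, 0.0, 1.0]] [[0.019, -1.0, 0.014], [-0.992, -0.021, -0.127], [0.127, -0.012, -0.992]] [-78.9, 490.4, 948.4]
top block_base [286.  140.5 101.7  90. ] 0.93
top block_knob [342.3 205.   16.1  16.9] 0.53
top block_stage [312.5 163.1  58.2  57.9] 0.97
side [[368.0, 0.0, 256.9], [0.0, 368.0, 185.2], [0.0, 0.0, 1.0]] [[0.999, 0.049, -0.014], [0.021, -0.65, -0.76], [-0.047, 0.759, -0.65]] [-459.0, 1.5, 1032.4]
side block_base [228.7 220.3 103.9  88.6] 0.61
side block_knob [235.2 237.3  13.6  17. ] 0.62
side block_stage [233.5 222.3  64.   51.5] 0.97
```

View pics/top1.png

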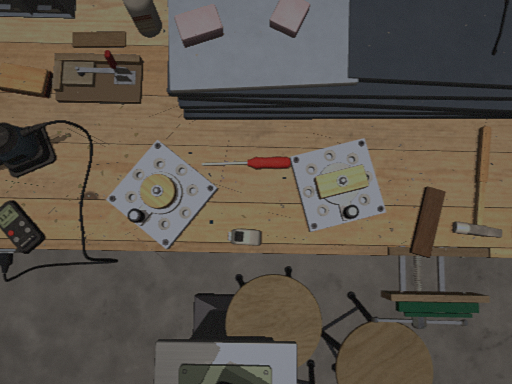

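View pics/side1.png

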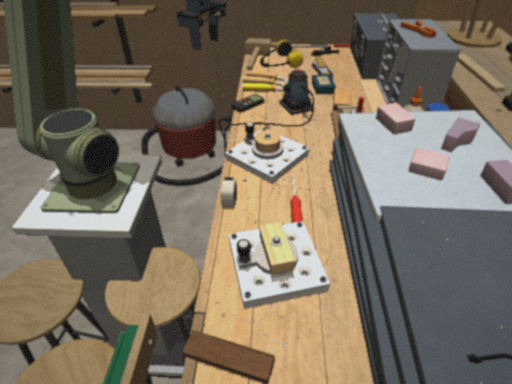

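The top view shows the block stage on the right: nut near (343,181), knob near (350,212). The round-disc stage is on the left near (157,190). The side view agrees, with the knob near (243,247) and the nut near (277,241).

```bash
cat > h.py <<'E'
import numpy as np,cv2
from workcell import status,cams,env,finder
def onplane(f,uv,z):
    K,R,t=f["intrinsics"],np.array(f["R"]),np.array(f["t"])
    d=R.T@np.linalg.inv(K)@np.array([uv[0],uv[1],1.]);c=-R.T@t
    return (c+d*(z-c[2])/d[2])
E
python3 - <<'E'
from h import *
for c,nut in (("top",(343,181)),("side",(277,241))):
    f=cams.grab_frame(c)
    print(c,"nut",onplane(f,nut,87).round(1))
    for d in finder.trace("block_knob",c)[:2]:
        v,u=np.nonzero(d["pixels"]);print("knob",d["score"],d["rect"],u.mean(),v.mean(),onplane(f,(u.mean(),v.mean()),77).round(1),onplane(f,(u.mean(),v.mean()),84).round(1))
    for d in finder.trace("block_base",c)[:1]:
        m=d["pixels"].astype(np.uint8);cs=max(cv2.findContours(m,0,1)[0],key=cv2.contourArea)[:,0]
        P=np.array([onplane(f,p,26)[:2] for p in cs],np.float32);r=cv2.minAreaRect(P);print("base",d["score"],r)
    im=f["color"][:,:,::-1]
    x,y=(280,130) if c=="top" else (220,210)
    cv2.imwrite(f"pics/{c}c.png",cv2.resize(im[y:y+110,x:x+120],None,fx=5,fy=5,interpolation=2))
E
```

```text
top nut [ 509.4 -248.    87. ]
knob 0.55 [344.2, 202.4, 13.8, 19.9] 350.1036585365854 211.4512195121951 [ 444.4 -265.2   77. ] [ 443.8 -263.6   84. ]
base 0.69 ((510.80908203125, -245.07908630371094), (181.0510711669922, 185.66017150878906), 15.498208045959473)
side nut [ 514.8 -258.7   87. ]
knob 0.73 [236.3, 238.5, 14.0, 16.3] 242.65753424657535 247.53424657534248 [ 444.6 -270.2   77. ] [ 445.4 -276.    84. ]
base 0.87 ((512.79052734375, -255.01556396484375), (185.6690673828125, 206.4919891357422), 15.285690307617188)
```

View pics/topc.png

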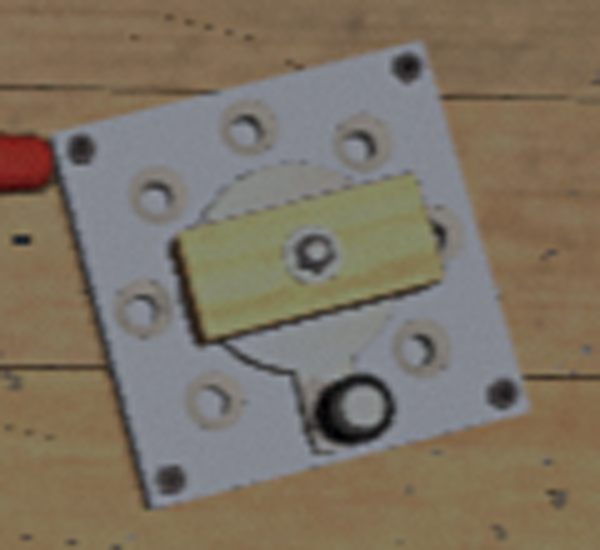

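View pics/sidec.png

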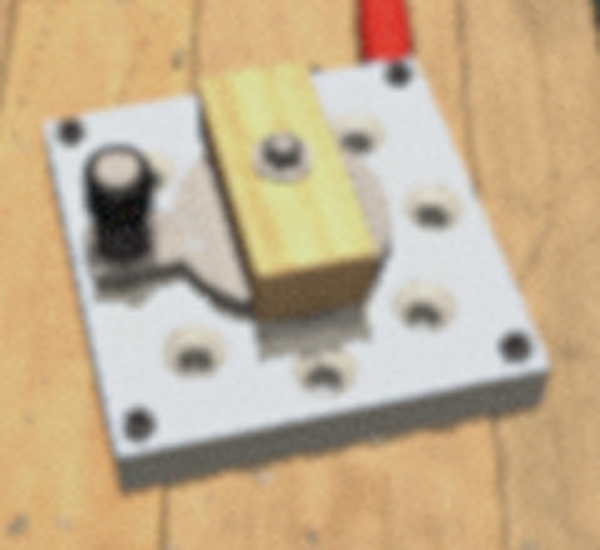

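The top crop shows all plate corners, the nut at (343,180) and the knob's light top at (352,211). In the side crop the knob top is at (244,244). I'll use these points to work out the centre and angles.

Run:
```python
from h import *
D={"top":((280,130),(314,252),(358,406),[(55,133),(422,42),(530,408),(148,508)],[(243,132),(358,145),(418,350),(213,402),(142,308),(156,196)]),
"side":((220,210),(284,150),(122,170),[(46,122),(412,62),(550,368),(118,455)],[(430,212),(420,308),(324,374),(194,353)])}
for c,(o,n,k,cs,hs) in D.items():
    f=cams.grab_frame(c);g=lambda p,z:onplane(f,np.array(p)/5+o-0.4,z)[:2]
    C=np.array([g(p,26) for p in cs]);m=C.mean(0);K=g(k,90);N=g(n,88)
    print(c,"base",m.round(1),"edges",np.linalg.norm(C-np.roll(C,1,0),axis=1).round(),"nut",N.round(1),"knob",K.round(1))
    for b in(m,N): print(" r,ang",np.linalg.norm(K-b).round(1),np.degrees(np.arctan2(*(K-b)[::-1])).round(1))
    H=np.array([g(p,26) for p in hs]);print(" holes",[(np.linalg.norm(h-m).round(),np.degrees(np.arctan2(*(h-m)[::-1])).round(1)) for h in H])
    e=C-np.roll(C,1,0);print(" edge ang",(np.degrees(np.arctan2(e[:,1],e[:,0]))%90).round(1))
    ctr=f["R"].T@-f["t"];print(" cam",ctr.round())
```

```text
top base [ 512.2 -247.7] edges [178. 178. 177. 182.] nut [ 511.4 -246.5] knob [ 444.8 -264.7]
 r,ang 69.5 -165.9
 r,ang 69.0 -164.8
 holes [(np.float64(68.0), np.float64(18.1)), (np.float64(68.0), np.float64(-28.5)), (np.float64(69.0), np.float64(-121.0)), (np.float64(71.0), np.float64(150.3)), (np.float64(70.0), np.float64(105.5)), (np.float64(70.0), np.float64(61.4))]
 edge ang [14.3 15.4 15.6 15.7]
 cam [ 368.  -57. 1004.]
side base [ 513.3 -252. ] edges [178. 177. 177. 179.] nut [ 513.6 -255.8] knob [ 447.9 -270.7]
 r,ang 68.0 -164.1
 r,ang 67.3 -167.3
 holes [(np.float64(68.0), np.float64(14.4)), (np.float64(68.0), np.float64(-30.4)), (np.float64(71.0), np.float64(-75.0)), (np.float64(70.0), np.float64(-119.9))]
 edge ang [15.2 14.6 15.9 15.2]
 cam [ 506. -759.  666.]
```

Estimate: centre about (512,-249), knob at about -165°, so about (444.5,-267.5). I'll move above it, turning to yaw 15° so that the fingers close along the tangent.

>>> {"fn": "apply_moves", "kwargs": {
  "increments": [
    [1, 0.0093, -0.039, 0, 0, 0, -6.9],
    [1, 0.0093, -0.039, 0, 0, 0, -6.9],
    [1, 0.0093, -0.039, 0, 0, 0, -6.9],
    [1, 0.0093, -0.039, 0, 0, 0, -6.9],
    [1, 0.0093, -0.039, 0, 0, 0, -6.9]
  ]
}}

```text
time_s: 1.22
ee_pos: [304.2, 317.3, 228.0]
ee_rot: [180.0, 0.0, 118.6]
force: [1.3, -0.6, -0.1]
gripper_width: 91.3
gripper_force: 0.0
```

>>> {"fn": "apply_moves", "kwargs": {
  "increments": [
    [1, 0.0093, -0.039, 0, 0, 0, -6.9],
    [1, 0.0093, -0.039, 0, 0, 0, -6.9],
    [1, 0.0093, -0.039, 0, 0, 0, -6.9],
    [1, 0.0093, -0.039, 0, 0, 0, -6.9],
    [1, 0.0093, -0.039, 0, 0, 0, -6.9]
  ]
}}

```text
time_s: 1.63
ee_pos: [350.7, 122.2, 228.3]
ee_rot: [179.9, -0.0, 84.1]
force: [1.6, 0.6, 0.9]
gripper_width: 91.2
gripper_force: 0.0
```

>>> {"fn": "apply_moves", "kwargs": {
  "increments": [
    [1, 0.0093, -0.039, 0, 0, 0, -6.9],
    [1, 0.0093, -0.039, 0, 0, 0, -6.9],
    [1, 0.0093, -0.039, 0, 0, 0, -6.9],
    [1, 0.0093, -0.039, 0, 0, 0, -6.9],
    [1, 0.0093, -0.039, 0, 0, 0, -6.9]
  ]
}}

```text
time_s: 2.05
ee_pos: [397.2, -73.1, 228.4]
ee_rot: [179.9, -0.0, 49.5]
force: [0.9, 0.9, 0.1]
gripper_width: 90.9
gripper_force: 0.0
```

>>> {"fn": "apply_moves", "kwargs": {
  "increments": [
    [1, 0.0093, -0.039, -0.005, 0, 0, -6.9],
    [1, 0.0093, -0.039, -0.005, 0, 0, -6.9],
    [1, 0.0093, -0.039, -0.005, 0, 0, -6.9],
    [1, 0.0093, -0.039, -0.005, 0, 0, -6.9],
    [1, 0.0093, -0.039, -0.005, 0, 0, -6.9]
  ]
}}

```text
time_s: 2.47
ee_pos: [443.7, -268.2, 202.8]
ee_rot: [180.0, -0.0, 15.0]
force: [1.8, 0.7, 0.5]
gripper_width: 91.1
gripper_force: 0.0
```

```bash
cat >> h.py <<'E'
def fish(f,X):
    K,R,t=f["intrinsics"],np.array(f["R"]),np.array(f["t"]);p=R@X+t
    th=np.arctan2(np.hypot(p[0],p[1]),p[2]);ph=np.arctan2(p[1],p[0])
    return np.array([K[0,2]+K[0,0]*th*np.cos(ph),K[1,2]+K[1,1]*th*np.sin(ph)])
def fishplane(f,uv,z):
    K,R,t=f["intrinsics"],np.array(f["R"]),np.array(f["t"])
    a=(np.array(uv)-K[:2,2])/np.array([K[0,0],K[1,1]]);r=np.hypot(*a)
    d=R.T@np.r_[a/r*np.sin(r),np.cos(r)];c=-R.T@t
    return c+d*(z-c[2])/d[2]
E
python3 - <<'E'
from h import *
cams.grab_frame("top");cams.grab_frame("top")
s=status.state();print(s["time_s"],s["ee_pos"],s["ee_rot"],s["qpos"])
f=cams.grab_frame("wrist");im=f["color"][:,:,::-1].copy()
print(f["intrinsics"][0],(-f["R"].T@f["t"]).round())
for d in finder.trace("block_knob","wrist")[:2]:
    v,u=np.nonzero(d["pixels"]);print(d["score"],d["rect"],u.mean(),v.mean(),fishplane(f,(u.mean(),v.mean()),82).round(1))
print("pred knob",fish(f,np.array([444.5,-267.5,90])),"axis",fish(f,np.array([512,-249,88])))
cv2.imwrite("pics/w1.png",im)
E
```

```text
2.5667 [ 444.68974425 -270.93701739  201.84263669] [1.79890996e+02 1.85344384e-02 1.49961701e+01] [-3.25643365e+01  1.44885145e+01  9.90710722e+01 -9.52177175e-02
  6.63725053e+01  4.24775863e+01]
[297.31863964   0.         258.28639191] [ 510. -254.  359.]
0.9 [241.9, 167.0, 30.4, 33.7] 254.8711943793911 182.55737704918033 [ 445.6 -268.6   82. ]
pred knob [253.32572086 185.34045953] axis [252.65699657 109.5226037 ]
```

View pics/w1.png

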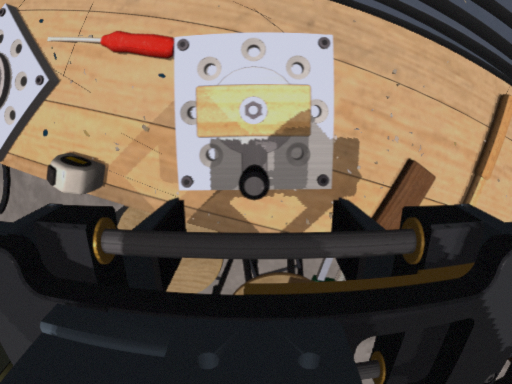

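The wrist view confirms the geometry: nut at (254,110), where it was predicted, and knob at (255,180), about (445.5,-268.5). I'll descend.

>>> {"fn": "apply_moves", "kwargs": {
  "increments": [
    [1, 0.001, 0, -0.03, 0, 0, 0],
    [1, 0, 0, -0.03, 0, 0, 0],
    [1, 0, 0, -0.03, 0, 0, 0],
    [1, 0, 0, -0.02, 0, 0, 0],
    [1, 0, 0, 0, 0, 0, 0]
  ]
}}

```text
time_s: 3.08
ee_pos: [441.9, -262.7, 89.7]
ee_rot: [-179.6, 0.3, 15.5]
force: [-0.9, 0.4, 0.6]
gripper_width: 91.4
gripper_force: 0.0
```

>>> {"fn": "apply_moves", "kwargs": {
  "increments": [
    [1, 0, 0, 0, 0, 0, 0]
  ]
}}

```text
time_s: 3.17
ee_pos: [444.4, -264.5, 93.1]
ee_rot: [-179.9, 0.1, 15.5]
force: [-0.2, 0.4, 0.5]
gripper_width: 91.3
gripper_force: 0.0
```

Run:
```python
from h import *
s=status.state();print(s["time_s"],s["ee_pos"],s["ee_rot"],s["force"])
f=cams.grab_frame("wrist")
for d in finder.trace("block_knob","wrist")[:1]:
    v,u=np.nonzero(d["pixels"]);print(d["score"],d["rect"],u.mean(),v.mean(),fishplane(f,(u.mean(),v.mean()),84).round(1))
print(fishplane(f,fish(f,np.array([512,-249,88])),88))
cv2.imwrite("pics/w2.png",f["color"][:,:,::-1])
```

```text
3.1667 [ 444.40654338 -264.53492219   93.06138258] [-1.79927578e+02  5.59572677e-02  1.54873137e+01] [-0.16682272  0.42253056  0.46007495]
0.93 [239.7, 198.3, 49.7, 36.4] 262.8735549132948 217.30780346820808 [ 451.5 -266.4   84. ]
[ 512. -249.   88.]
```

View pics/w2.png

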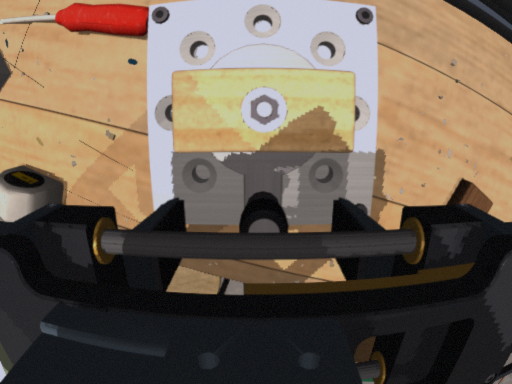

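The nut is at (265,110) and the knob at about column 265, against a finger midline of about 258. That puts the gripper about 3 mm off along the tangent, so I'll correct, go down and grip.

>>> {"fn": "apply_moves", "kwargs": {
  "increments": [
    [1, 0.001, -0.003, -0.01, 0, 0, 0],
    [1, 0, 0, -0.007, 0, 0, 0],
    [1, 0, 0, 0, 0, 0, 0],
    [0, 0, 0, 0, 0, 0, 0],
    [-0.3, 0, 0, 0, 0, 0, 0]
  ],
  "newtons": 40
}}

```text
time_s: 3.68
ee_pos: [445.8, -269.1, 76.0]
ee_rot: [180.0, -0.0, 15.4]
force: [0.1, -0.2, -0.3]
gripper_width: 80.6
gripper_force: 0.0
```

>>> {"fn": "apply_moves", "kwargs": {
  "increments": [
    [-1, 0, 0, 0, 0, 0, 0],
    [-1, 0, 0, 0, 0, 0, 0],
    [-1, 0, 0, 0, 0, 0, 0],
    [-1, 0, 0, 0, 0, 0, 0],
    [-1, 0, 0, 0, 0, 0, 0]
  ],
  "newtons": 40
}}

```text
time_s: 4.1
ee_pos: [445.8, -269.0, 76.1]
ee_rot: [180.0, -0.0, 15.4]
force: [0.3, -0.8, -0.7]
gripper_width: 47.3
gripper_force: 0.0
```

>>> {"fn": "apply_moves", "kwargs": {
  "increments": [
    [-1, 0, 0, 0, 0, 0, 0],
    [-1, 0, 0, 0, 0, 0, 0],
    [-1, 0, 0, 0, 0, 0, 0],
    [-1, 0, 0, 0, 0, 0, 0],
    [-1, 0, 0, 0, 0, 0, 0]
  ]
}}

```text
time_s: 4.52
ee_pos: [445.5, -268.8, 75.9]
ee_rot: [-180.0, 0.0, 15.4]
force: [0.4, 0.8, -0.0]
gripper_width: 29.0
gripper_force: 40.0
```

>>> {"fn": "apply_moves", "kwargs": {
  "increments": [
    [-1, 0, 0, 0, 0, 0, 0],
    [-1, 0, 0, 0, 0, 0, 0]
  ]
}}

```text
time_s: 4.68
ee_pos: [445.5, -268.8, 75.9]
ee_rot: [-180.0, 0.0, 15.4]
force: [-0.1, 1.3, 1.2]
gripper_width: 29.3
gripper_force: 40.0
```

The knob is gripped with almost no side load. I'll lift 22.5 mm.

>>> {"fn": "apply_moves", "kwargs": {
  "increments": [
    [-1, 0, 0, 0.006, 0, 0, 0],
    [-1, 0, 0, 0.006, 0, 0, 0],
    [-1, 0, 0, 0.006, 0, 0, 0],
    [-1, 0, 0, 0.0045, 0, 0, 0],
    [-1, 0, 0, 0, 0, 0, 0]
  ]
}}

```text
time_s: 5.1
ee_pos: [445.5, -268.8, 98.9]
ee_rot: [-180.0, 0.0, 15.4]
force: [1.1, 1.4, -10.5]
gripper_width: 29.2
gripper_force: 40.0
```

>>> {"fn": "apply_moves", "kwargs": {
  "increments": [
    [-1, 0, 0, 0, 0, 0, 0],
    [-1, 0, 0, 0, 0, 0, 0]
  ]
}}

```text
time_s: 5.27
ee_pos: [445.5, -268.8, 98.2]
ee_rot: [-180.0, 0.0, 15.4]
force: [1.7, 0.7, -9.5]
gripper_width: 28.7
gripper_force: 40.0
```

Run:
```python
from h import *
s=status.state();print(s["time_s"],s["ee_pos"],s["force"])
f=cams.grab_frame("side")
cv2.imwrite("pics/s2.png",cv2.resize(f["color"][200:330,190:350,::-1],None,fx=4,fy=4,interpolation=2))
c=np.array([512.,-249]);k=np.array([445.5,-268.8]);k=s["ee_pos"][:2]
print(np.linalg.norm(k-c),np.degrees(np.arctan2(*(k-c)[::-1])))
# circle centre such that knob angle = -164.7 (plate edges), r=70
a0=np.radians(-164.7);c=k-70*np.array([np.cos(a0),np.sin(a0)]);print(c)
p=k
for i in range(1,10):
    a=a0+np.radians(5*i);q=c+70*np.array([np.cos(a),np.sin(a)]);print(5*i,((q-p)/1000).round(4));p=q
```

```text
5.2667 [ 445.50946045 -268.82923643   98.17051135] [ 1.7135363   0.70055981 -9.50724355]
69.38436760098136 -163.3940286541566
[ 513.02847974 -250.35812293]
5 [ 0.0019 -0.0058]
10 [ 0.0024 -0.0056]
15 [ 0.0028 -0.0054]
20 [ 0.0033 -0.0051]
25 [ 0.0037 -0.0048]
30 [ 0.0041 -0.0045]
35 [ 0.0045 -0.0041]
40 [ 0.0049 -0.0037]
45 [ 0.0052 -0.0033]
```

View pics/s2.png

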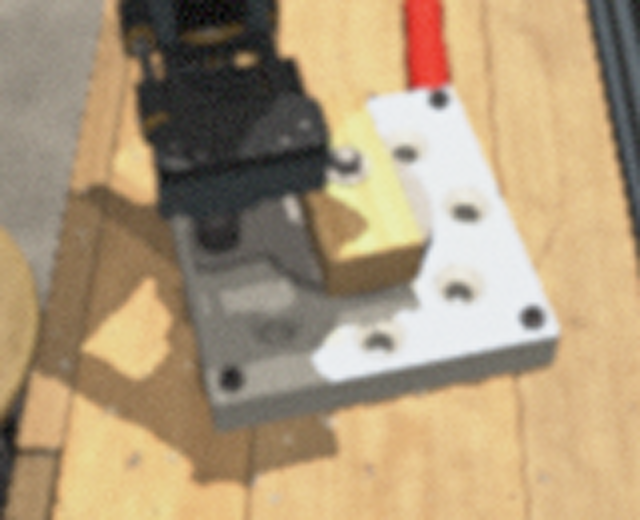

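The knob is lifted: the downward force of about 10 N matches the spring near 22 mm. I'll turn the stage 45° along the arc.

>>> {"fn": "apply_moves", "kwargs": {
  "increments": [
    [-1, 0.0019, -0.0058, 0, 0, 0, 5],
    [-1, 0.0024, -0.0056, 0, 0, 0, 5],
    [-1, 0.0028, -0.0054, 0, 0, 0, 5],
    [-1, 0.0033, -0.0051, 0, 0, 0, 5],
    [-1, 0.0037, -0.0048, 0, 0, 0, 5]
  ]
}}

```text
time_s: 5.73
ee_pos: [460.3, -295.2, 98.1]
ee_rot: [-179.9, -0.1, 40.6]
force: [4.0, 3.3, -10.5]
gripper_width: 29.3
gripper_force: 40.0
```

>>> {"fn": "apply_moves", "kwargs": {
  "increments": [
    [-1, 0.0041, -0.0045, 0, 0, 0, 5],
    [-1, 0.0045, -0.0041, 0, 0, 0, 5],
    [-1, 0.0049, -0.0037, 0, 0, 0, 5],
    [-1, 0.0052, -0.0033, 0, 0, 0, 5],
    [-1, 0, 0, 0, 0, 0, 0]
  ]
}}

```text
time_s: 6.15
ee_pos: [479.2, -310.0, 97.6]
ee_rot: [-179.9, -0.2, 60.5]
force: [2.0, 4.3, -9.5]
gripper_width: 29.3
gripper_force: 40.0
```

>>> {"fn": "apply_moves", "kwargs": {
  "increments": [
    [-1, 0, 0, 0, 0, 0, 0],
    [-1, 0, 0, 0, 0, 0, 0]
  ]
}}

```text
time_s: 6.32
ee_pos: [479.0, -309.9, 97.7]
ee_rot: [-179.9, -0.2, 60.3]
force: [3.8, 3.3, -10.2]
gripper_width: 29.4
gripper_force: 40.0
```

Run:
```python
from h import *
s=status.state();print(s["time_s"],s["ee_pos"],s["ee_rot"],s["force"])
f=cams.grab_frame("wrist")
g=lambda p:cv2.resize(f["color"][:260,110:400,::-1],None,fx=2,fy=2,interpolation=2)
cv2.imwrite("pics/w3.png",g(0))
```

```text
6.3167 [ 478.95197562 -309.86859947   97.67612827] [-1.79921684e+02 -1.52876271e-01  6.03186521e+01] [  3.78411535   3.32736964 -10.15079425]
```

View pics/w3.png

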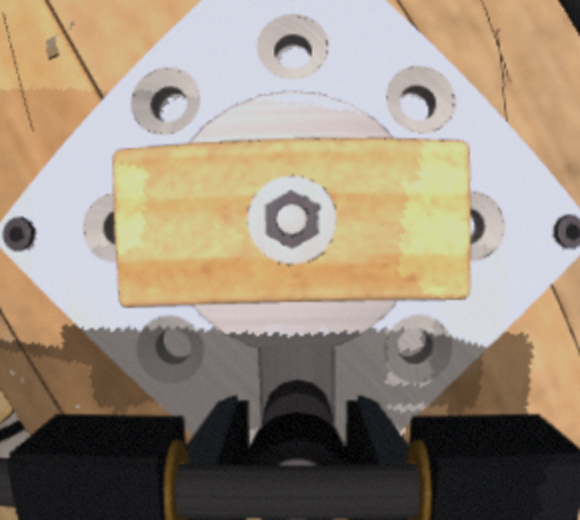

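The stage has turned with the gripper, and the block is square to the hole pattern within about 1°. I'll lower the plunger most of the way and release it.

>>> {"fn": "apply_moves", "kwargs": {
  "increments": [
    [-1, 0, 0, -0.006, 0, 0, 0],
    [-1, 0, 0, -0.006, 0, 0, 0],
    [-1, 0, 0, -0.004, 0, 0, 0],
    [-1, 0, 0, 0, 0, 0, 0],
    [-1, 0, 0, 0, 0, 0, 0]
  ]
}}

```text
time_s: 6.78
ee_pos: [478.9, -309.8, 81.9]
ee_rot: [-179.9, -0.1, 60.3]
force: [3.4, 3.7, -8.2]
gripper_width: 29.2
gripper_force: 40.0
```

>>> {"fn": "apply_moves", "kwargs": {
  "increments": [
    [0.2, 0, 0, 0, 0, 0, 0],
    [0.2, 0, 0, 0, 0, 0, 0],
    [0.5, 0, 0, 0, 0, 0, 0],
    [0.5, 0, 0, 0, 0, 0, 0],
    [0.5, 0, 0, 0, 0, 0, 0]
  ]
}}

```text
time_s: 7.2
ee_pos: [478.8, -311.8, 83.2]
ee_rot: [179.9, 0.0, 60.4]
force: [-1.1, -0.0, 0.2]
gripper_width: 59.6
gripper_force: 0.0
```

>>> {"fn": "apply_moves", "kwargs": {
  "increments": [
    [0.5, 0, 0, 0, 0, 0, 0],
    [0.5, 0, 0, 0, 0, 0, 0],
    [0.5, 0, 0, 0, 0, 0, 0],
    [0.5, 0, 0, 0, 0, 0, 0]
  ]
}}

```text
time_s: 7.53
ee_pos: [478.5, -311.3, 82.5]
ee_rot: [180.0, 0.0, 60.4]
force: [-0.5, -0.6, 0.0]
gripper_width: 68.7
gripper_force: 0.0
```

Released cleanly. I'll retreat straight up, then move aside to check.

>>> {"fn": "apply_moves", "kwargs": {
  "increments": [
    [0.5, 0, 0, 0.025, 0, 0, 0],
    [0.5, 0, 0, 0.03, 0, 0, 0],
    [0.5, 0, 0, 0.03, 0, 0, 0],
    [0.5, 0, 0, 0.03, 0, 0, 0],
    [0.5, 0, 0, 0.03, 0, 0, 0]
  ]
}}

```text
time_s: 7.95
ee_pos: [478.3, -311.1, 228.9]
ee_rot: [-180.0, 0.0, 60.4]
force: [0.0, -0.3, -0.1]
gripper_width: 68.6
gripper_force: 0.0
```

>>> {"fn": "apply_moves", "kwargs": {
  "increments": [
    [0.5, 0, 0.035, 0.01, 0, 0, 0],
    [0.5, 0, 0.038, 0.01, 0, 0, 0],
    [0.5, 0, 0.038, 0.01, 0, 0, 0],
    [0.5, 0, 0.038, 0, 0, 0, 0],
    [0.5, 0, 0.038, 0, 0, 0, 0]
  ]
}}

```text
time_s: 8.37
ee_pos: [478.5, -122.8, 258.3]
ee_rot: [179.9, -0.0, 60.3]
force: [0.3, -0.0, -0.6]
gripper_width: 68.2
gripper_force: 0.0
```

>>> {"fn": "apply_moves", "kwargs": {
  "increments": [
    [0.5, 0, 0.038, 0, 0, 0, 0],
    [0.5, 0, 0.038, 0, 0, 0, 0],
    [0.5, 0, 0, 0, 0, 0, 0],
    [0.5, 0, 0, 0, 0, 0, 0]
  ]
}}

```text
time_s: 8.7
ee_pos: [478.4, -46.7, 257.6]
ee_rot: [180.0, 0.0, 60.6]
force: [0.7, -0.3, -0.3]
gripper_width: 68.9
gripper_force: 0.0
```

Run:
```python
from h import *
s=status.state();print(s["time_s"],s["ee_pos"],s["force"])
a=cams.grab_frame("side");b=cams.grab_frame("top")
A=cv2.resize(a["color"][205:315,215:345,::-1],(390,330),interpolation=2);B=cv2.resize(b["color"][125:245,270:400,::-1],(390,330),interpolation=2)
C=cv2.resize(a["color"][110:190,215:325,::-1],(390,270),interpolation=2);D=cv2.resize(b["color"][125:255,90:230,::-1],(390,270),interpolation=2)
cv2.imwrite("pics/end.png",np.vstack([np.hstack([A,B]),np.hstack([C,D])]))
for c,f in(("side",a),("top",b)):
    for d in finder.trace("block_knob",c)[:2]:
        v,u=np.nonzero(d["pixels"]);print(c,d["score"],d["rect"],u.mean(),v.mean(),onplane(f,(u.mean(),v.mean()),77).round(1))
    c0=np.array([513,-250.4]);q=c0+70*np.array([np.cos(np.radians(-119.7)),np.sin(np.radians(-119.7))])
    for z in(77,90,100):
        p=f["intrinsics"]@(f["R"]@np.r_[q,z]+f["t"]);print(z,(p[:2]/p[2]).round(1))
```

```text
8.7 [478.40099764 -46.69283705 257.62458962] [ 0.66705193 -0.30121998 -0.25972376]
side 0.47 [251.6, 256.3, 13.1, 16.5] 258.2037914691943 265.0521327014218 [ 478.6 -313.1   77. ]
side 0.22 [247.2, 223.8, 56.9, 63.4] 271.9771402958315 254.3406544150605 [ 505.1 -285.6   77. ]
77 [258.1 264.2]
90 [258.  260.1]
100 [257.9 256.8]
top 0.53 [363.3, 187.6, 14.9, 20.3] 369.953216374269 196.29239766081872 [ 478.4 -308.9   77. ]
77 [371.  196.4]
90 [372.6 195.7]
100 [373.9 195.1]
```

View pics/end.png

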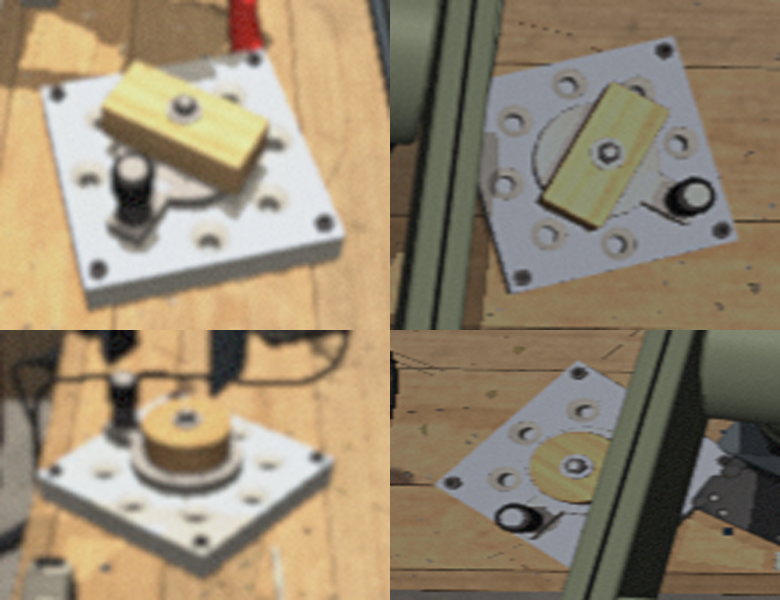

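The end picture shows the stage one hole further anticlockwise. The knob is at home height: side pixel row 265, against 264 predicted for z = 77. The round stage is unchanged and the gripper is well clear.

```bash
python3 -c "
from workcell import env
print(env.job_done())"
```

```text
the job is handed in; nothing more can be done
None
```

I turned the rectangular-block stage one hole anticlockwise and let its plunger drop home (checked in the camera views), left the round-disc stage untouched, and handed the job in at about 9 s; no verdict was returned.

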